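# Clamp a circuit board in its soldering jig

### The arm

A 6-joint arm with a two-finger parallel gripper is mounted at the origin on the work surface. World frame = base frame: x ahead of the robot, y to its left, z up, the work surface at z = 0. Lengths are in mm, angles in rad, forces in N, time in s.
With the tool pointing down it reaches from about 275 to 750 mm from the base axis. Payload 10.2 kg.
Tool frame: the origin (TCP) lies between the finger pads; the fingertips stand 11 mm ahead of it and the grasp point (between the pads) lies 8 mm behind it (ctrl.tip_extent is the distance from the TCP to the fingertips, in mm); z points along the fingers, y is the direction in which the jaws open and shut (so a half turn about z gives the same grasp; the last joint's range is limited). The gripper opens to 85 mm and grips with 20 to 120 N. Pads are 22 mm wide; open, the fingers measure 114 mm over their backs; the gripper's body (76 mm by 85 mm) begins 54 mm behind the grasp point. The pads swing forward as they close: fully open they stand 13 mm farther back than shut.
Start: joints at [0.994, 0.313, 1.498, -0, 1.331, -0.223], TCP at [181.907, 492.485, 242.294] pointing down, gripper open.
Joint ranges: [-2.94, 2.94], [-0.97, 2.17], [0.19, 2.56], [-1.23, 4.37], [0.02, 3.11], [-2.88, 2.88]. Speed limits (rad/s): [2.39, 2.39, 3.01, 3.14, 3.14, 3.14].

### API

Orientations are given as a unit quaternion [w, x, y, z].
In Python, from rig import ctrl gives the robot as it stands.
- The arm moves only by the tool apply_moves, never from a script. Its argument "commands" is a list of rows, each a list of 5 numbers: the finger opening in cm, from 0 to 8.54, then the shift along the tool's x, y, z in cm, then the turn about the tool's z in rad. In form: [[jaw, dx, dy, dz, roll], ...]. A call has 1 to 12 rows; each row shifts and turns the commanded pose from where the row before left it, along the tool's axes as they then stand; what a row does not reach is not made up. A row lasts 1/12 s, in which the tool goes at most 41.7 mm and 7.16 degrees, less where a joint would pass 70% of its speed; a pose out of reach is approached as far as the arm can. A call with a gripper value outside its range is refused whole. The fingers move at their own pace and stop on an object; "squeeze" is the grip in N (left out, the last holds). Time passes only in rows, so rows that do not move let the fingers close. It gives the time, the measured TCP pose, the force and the opening at its end, in the units of the state.
- ctrl.sense(): the state, without advancing time (a new reading comes with each control period).
- ctrl.capture(name): name is "side" or "top" or "wrist"; returns the picture (420x560x3 uint8, red, green, blue); there is no depth.
- ctrl.camera_info(name): a dict with "fov_y" (degrees; the focal length in pixels is half the picture's height over the tangent of half this angle, whatever the lens; pixels are square), "cx", "cy" (the principal point, pixels), "camera_from_world" (4x4, takes a point from world to camera coordinates). Camera axes: x right, y down, z forward; pixel columns grow to the right and rows downward; lengths in mm; the calibration is good to about 2 mm. A picture is of the moment at which its call begins: read the wrist's pose just before it. camera_info takes no time and is no camera call; for the wrist camera it gives the pose at the moment of the call.
- ctrl.finish_job(): hands the job in, once; it reports no verdict.
The state is a dict: "time_s": time; "joints": joint angles; "dq": joint speeds; "tau": joint torques, N m; "eef_pos": TCP position; "ee_rot": TCP orientation; "force": force on the tool from outside, world axes, zero at the start; "wrist_torque": the same for the moment, N m; "grip_width": opening from 0.0 (shut) to 1.0 (fully open).
Only numpy, scipy, OpenCV 4.12 (cv2) and the standard library are available. Lean on these libraries where they do the work, as an engineer would, in place of code of your own. Each camera call takes 0.05 s, during which the arm holds its last target.

### The job

Nothing is to be picked up: with the fingertips, push the loose circuit board along its nest until it is fully home against the stop block, without lifting it. Then push the toggle clamp's lever over, away from the board and down past its dead point, until it snaps into lock and the clamp holds the board down there by itself. Leave the other things on the bench where they are.

Things in the scene. Friction and masses are not known exactly. Their poses are not given: they have to be found in the camera images.
- jig: Board jig fixed to the bench: aluminium plate 212 x 112 mm, top 12 mm above the bench, with a black nest for the board and, behind it, a steel toggle clamp. Origin at bench height below the middle of the board when home; +x from nest to clamp (away from the robot, within 0.35 rad), z up. Plate spans x -95 to +117, y -56 to +56 mm. The clamp works in the plane y = 0.
- nest_home (a point): Where the board's origin lies when home: (0, 0, 20 mm) in the jig, jig's axes. The board's side edges lie on two ledges 8 mm above the plate, 54 mm apart, between fences 66 mm apart that rise to 28 mm above the bench, from x -90 to +42 mm. The nest is open at its -x end; a steel stop block, x +42 to +50 mm and 28 mm high, closes the +x end.
- board: Green circuit board 84 (x) x 64 (y) x 2 mm, about 60 g, loose on the ledges, slides easily; origin mid-underside, axes as the jig's. Starts 15 to 35 mm short of home (towards -x). A grey terminal block, 36 mm wide, 11 mm high, stands flush with the middle of its near (-x) edge: push that edge at 20 to 33 mm above the bench, 8 mm free below it. Its middle is bare; 12 mm parts at the far corners.
- lever (a joint): Hand lever angle against the clamp arm, rad. 0 = open: lever upright, leaning 8 degrees towards the nest, arm raised 50 degrees. Grows as the lever goes over away from the nest and down. Starts 0 to 0.2. From about 1.8 the foot presses the board, about 5 N at the grip, and the lever springs back if let go; dead point 2.39; past it the lever snaps to its stop at 2.56 (lever about level) and stays.
- lever_grip (a point): On the axis of the lever's round black grip, 13.6 mm thick, 70 mm from the lever's pin, 25 mm from its free end; moves with the lever. x along the lever to its free end, z out of the side to push (faces the nest when open, up when locked); it travels along -z, on a curve from about 118 mm above the bench at jig x +73 mm (open) to about 60 mm at x +140 mm (locked).
- presser: Rubber foot, 14 mm across, of the sprung spindle on the clamp arm, 62 mm from the arm's pin; origin at the foot's lowest point. Open, it hangs 60 to 75 mm above the bench over the middle of the nest; it comes down on the bare middle of the board as the lever goes over, and presses with about 13 N when locked.
- cutters: Bystander, loose: side cutters with orange grips, 135 mm long, 16 mm high; origin under its middle.
- solder_spool: Bystander, loose: spool of solder wire standing on its flange, 56 mm across, 40 mm high; origin under its middle.
- tip_cleaner: Bystander, loose: round black pot of brass wool, 60 mm across, about 36 mm high; origin under its middle.
- screwdriver: Bystander, loose: black-handled screwdriver, 160 mm long; origin under its middle.
- parts_tray: Bystander, loose: small grey divided tray of components, 90 x 66 x 22 mm; origin under its middle.
- flux_bottle: Bystander, loose: small white bottle with black cap, 30 mm across, 70 mm high; origin under its middle.
- kit_box: Bystander, loose: small standing cardboard box, 35 x 100 x 65 mm; origin under its middle.
Things that resemble listed ones, but are neither listed nor needed, are in the scene too. What is shaped like the jig but pink is not meant. There is more than one size of the board; the job needs the larger.

How it is judged:
By the outcome, as a careful person would: the job done as asked, in the order asked, and still so for the second after the job is handed in, with the robot touching nothing.
It also fails if it takes over 42 s, if anything falls off the work surface, if the arm or the gripper's body presses on something with over 40 N, if the wrist force passes 120 N, or if a joint passes its speed limit or range.

## Working session

There is one attempt and no reset: what is moved stays moved. The work goes in short steps, Python scripts to look and compute and a tool call to move; the robot and the scene stay as the last step left them, time stands still between calls to the robot, and variables do not carry over. Pictures are saved under pics/ and viewed, and the job is handed in when it is done.

Besides the shell and the picture viewer there is one more tool, called after "Call:" in YAML: its name, and indented under it one key for each argument. apply_moves: Moves the arm, as the interface text tells. Its arguments: {"type":"object","properties":{"commands":{"type":"array"},"squeeze":{"type":"number"}},"required":["commands"]}

```bash
ls; mkdir -p pics; python3 - <<'E'
from rig import ctrl
import cv2
s=ctrl.sense(); print(s)
for n in ("side","top","wrist"):
    i=ctrl.camera_info(n); print(n,i)
    cv2.imwrite(f"pics/{n}0.png",cv2.cvtColor(ctrl.capture(n),cv2.COLOR_RGB2BGR))
print(ctrl.tip_extent)
E
```

```text
pics
{'time_s': 0.0, 'joints': array([ 9.93614705e-01,  3.13452111e-01,  1.49844275e+00, -3.03620214e-05,
        1.33102577e+00, -2.23400110e-01]), 'dq': array([-2.77384182e-05,  1.84307644e-03, -3.17277665e-04,  9.30987990e-04,
        5.45242043e-04, -1.06273542e-03]), 'tau': array([ 1.42858898e-03, -4.12258601e+01, -2.59744459e+01, -3.24688892e-05,
        4.13641421e-03,  2.24597420e-05]), 'eef_pos': array([181.7619111 , 492.26233262, 241.73186199]), 'ee_rot': array([-2.45169719e-04,  1.75966105e-01,  9.84396002e-01, -6.17247389e-04]), 'force': array([0.15422892, 0.32313433, 0.35399101]), 'wrist_torque': array([-0.01751012, -0.00743612, -0.01264745]), 'grip_width': 0.9966319506364414}
side {'fov_y': 53.29723028892255, 'cx': 280.3414140403598, 'cy': 203.6261521598258, 'camera_from_world': array([[ 9.80322489e-01, -1.96697374e-01, -1.66721283e-02,
        -4.67912210e+02],
       [-1.35767490e-01, -6.10516522e-01, -7.80279927e-01,
         1.95376221e+02],
       [ 1.43300403e-01,  7.67189494e-01, -6.25208185e-01,
         8.50307802e+02],
       [ 0.00000000e+00,  0.00000000e+00,
[... 246 characters left out ...]
9.91433190e-01,  2.02477726e-02, -1.29035876e-01,
         4.83083445e+02],
       [ 1.29034593e-01, -1.37530309e-03, -9.91639139e-01,
         9.57734397e+02],
       [ 0.00000000e+00,  0.00000000e+00,  0.00000000e+00,
         1.00000000e+00]])}
wrist {'fov_y': 59.75167179051566, 'cx': 279.0509230060735, 'cy': 205.7548401201923, 'camera_from_world': array([[ 3.46571253e-01,  9.38023181e-01, -9.36890924e-04,
        -5.25876505e+02],
       [ 8.86617751e-01, -3.27252067e-01,  3.26825714e-01,
        -4.25802565e+01],
       [ 3.06263497e-01, -1.14099061e-01, -9.45084163e-01,
         3.80445376e+02],
       [ 0.00000000e+00,  0.00000000e+00,  0.00000000e+00,
         1.00000000e+00]])}
11.0
```

View pics/side0.png

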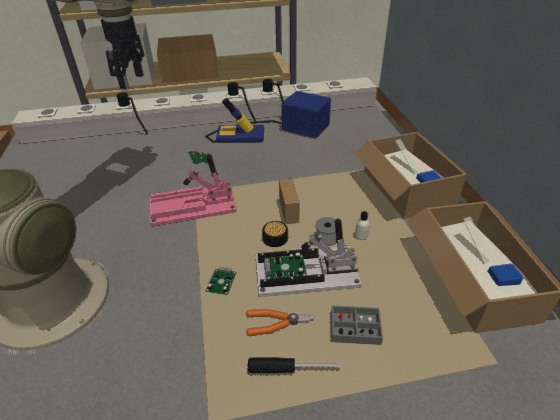

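View pics/top0.png

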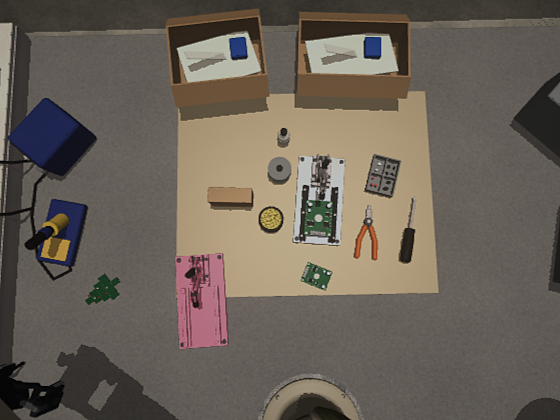

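View pics/wrist0.png

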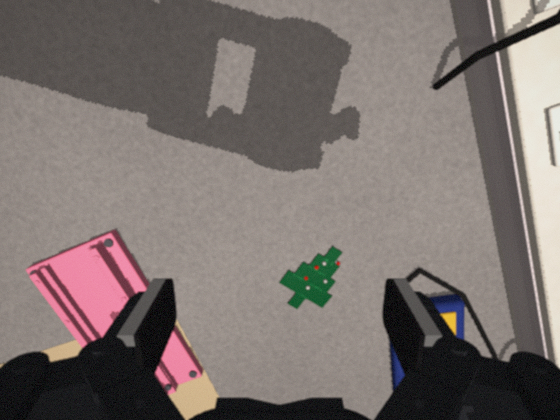

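The real jig is the aluminium one at about (319,200) in top and (307,270) in side. The pink jig sits at (202,300) in top, and a small decoy board at (317,275). Next I'll enlarge the jig and measure the plate.

```bash
cat > h.py <<'E'
import numpy as np, cv2
from rig import ctrl
def K(n,i=None):
    i=i or ctrl.camera_info(n); f=210/np.tan(np.radians(i["fov_y"]/2)); return f,i["cx"],i["cy"],np.array(i["camera_from_world"])
def ray(n,p,i=None):
    f,cx,cy,T=K(n,i); d=T[:3,:3].T@np.array([(p[0]-cx)/f,(p[1]-cy)/f,1]); o=-T[:3,:3].T@T[:3,3]; return o,d/np.linalg.norm(d)
def onz(n,p,z,i=None):
    o,d=ray(n,p,i); return o+d*(z-o[2])/d[2]
def proj(n,P,i=None):
    f,cx,cy,T=K(n,i); c=T[:3,:3]@np.array(P)+T[:3,3]; return np.array([f*c[0]/c[2]+cx,f*c[1]/c[2]+cy])
def tri(n1,p1,n2,p2):
    o1,d1=ray(n1,p1);o2,d2=ray(n2,p2)
    t=np.linalg.lstsq(np.c_[d1,-d2],o2-o1,rcond=None)[0]
    a=o1+d1*t[0];b=o2+d2*t[1]; return (a+b)/2,np.linalg.norm(a-b)
E
python3 - <<'E'
import cv2,numpy as np
from h import *
t=cv2.imread("pics/top0.png"); s=cv2.imread("pics/side0.png")
cv2.imwrite("pics/tc.png",cv2.resize(t[145:255,270:370],None,fx=5.4,fy=5.4,interpolation=cv2.INTER_CUBIC))
cv2.imwrite("pics/sc.png",cv2.resize(s[205:305,245:375],None,fx=6,fy=6,interpolation=cv2.INTER_CUBIC))
hsv=cv2.cvtColor(t,cv2.COLOR_BGR2HSV)
m=((hsv[...,1]<35)&(hsv[...,2]>150)).astype(np.uint8)
m[:150]=0;m[250:]=0;m[:,:290]=0;m[:,350:]=0
m=cv2.morphologyEx(m,cv2.MORPH_OPEN,np.ones((2,2)))
pts=cv2.findNonZero(m); hull=cv2.convexHull(pts)
r=cv2.minAreaRect(hull); b=cv2.boxPoints(r); print(b)
for p in b: print(onz("top",p,12))
E
```

```text
[[293.63812 242.78989]
 [299.06616 155.94165]
 [346.25684 158.89105]
 [340.8288  245.73929]]
[422.80686911  27.55048416  12.        ]
[634.278634     9.14107468  12.        ]
[ 624.53156548 -105.57076446   12.        ]
[413.5389165  -84.13499243  12.        ]
```

View pics/tc.png

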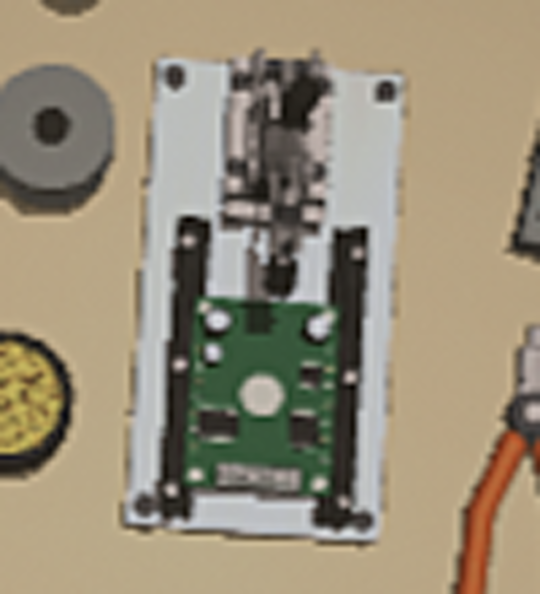

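View pics/sc.png

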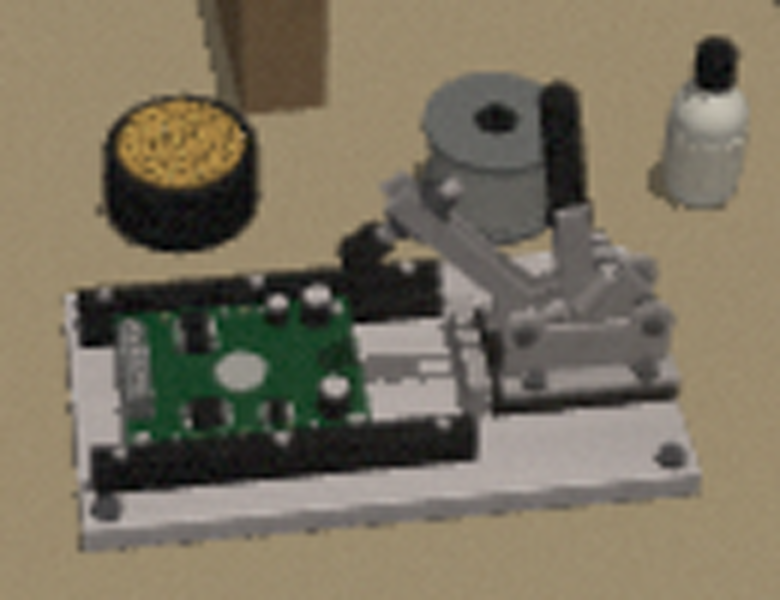

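```bash
python3 - <<'E'
from h import *
c=[(125,525),(378,541),(157,60),(402,75)]
P=[onz("top",(270+(a+.5)/5.4-.5,145+(b+.5)/5.4-.5),12)[:2] for a,b in c]
nl,nr,fl,fr=P
print(P)
d=((fl+fr)-(nl+nr))/2; yaw=np.arctan2(d[1],d[0]); print("yaw top",yaw,np.linalg.norm(d),np.linalg.norm(nl-nr),np.linalg.norm(fl-fr))
u=np.array([np.cos(yaw),np.sin(yaw)]); cen=sum(P)/4; print("orig top",cen-11*u)
# side view
c=[(65,292),(82,540),(700,480)]
Q=[onz("side",(245+(a+.5)/6-.5,205+(b+.5)/6-.5),12)[:2] for a,b in c]
print("side far-left nl,nr,fr",Q,np.linalg.norm(Q[0]-Q[1]),np.linalg.norm(Q[2]-Q[1]))
O=cen-11*u; v=np.array([-u[1],u[0]])
def jig(p): return np.array([(p[:2]-O)@u,(p[:2]-O)@v,p[2]])
def T(a,b): return (270+(a+.5)/5.4-.5,145+(b+.5)/5.4-.5)
def S(a,b): return (245+(a+.5)/6-.5,205+(b+.5)/6-.5)
for a,b,z in [(258,491,25),(258,465,31),(200,299,22),(190,487,22),(335,490,22),(262,396,22)]: print("top",(a,b),jig(onz("top",T(a,b),z)))
for a,b,z in [(118,322,22),(130,440,22),(240,372,22)]: print("side",(a,b),jig(onz("side",S(a,b),z)))
# foot: top (279,278), side (352,245); grip top end
print("foot",[ (jig(p),e) for p,e in [tri("top",T(279,278),"side",S(358,250))]])
print("griptop",[ (jig(p),e) for p,e in [tri("top",T(303,95),"side",S(560,95))]])
def W(j): return np.r_[O+u*j[0]+v*j[1],j[2]]
for j in [(73,0,118),(69.6,0,143),(0,0,65)]: print(j,"top",(proj("top",W(j))+.5-[270,145])*5.4,"side",(proj("side",W(j))+.5-[245,205])*6)
E
```

```text
[array([425.16501262,  29.62380561]), array([415.87601717, -81.2929669 ]), array([634.89472295,  10.09935435]), array([ 625.66650801, -100.20735289])]
yaw top -0.09137058859375459 210.63875676141961 111.30505765933566 110.69204855701058
orig top [514.44645046 -34.44061139]
side far-left nl,nr,fr [array([427.15458619,  29.67676154]), array([415.28824611, -85.54653836]), array([ 624.67245516, -104.30764926])] 115.832719326836 210.22303937322778
top (258, 491) [-76.81716661  -0.71418397  25.        ]
top (258, 465) [-66.09757803   0.44777176  31.        ]
top (200, 299) [ 6.35249589 29.60472076 22.        ]
top (190, 487) [-76.90522385  28.72716654  22.        ]
top (335, 490) [-73.72877832 -34.42149151  22.        ]
top (262, 396) [-34.74085456  -0.21845657  22.        ]
side (118, 322) [-74.83828277  28.65208854  22.        ]
side (130, 440) [-75.01279047 -27.14609768  22.        ]
side (240, 372) [-34.15948955  -0.66504898  22.        ]
foot [(array([7.41340278e+00, 3.93937971e-02, 7.62181731e+01]), np.float64(1.4113040474812457))]
griptop [(array([7.11010328e+01, 1.25518214e-01, 1.38239611e+02]), np.float64(1.5906407836424628))]
(73, 0, 118) top [298.96363907 101.8368352 ] side [559.64355151 142.17660928]
(69.6, 0, 143) top [305.13327041  94.09777809] side [554.6483212   85.66382885]
(0, 0, 65) top [275.90794328 302.15968189] side [338.40335667 275.55816617]
```

Top and side agree. The jig origin is near (514.4,-35) with yaw -0.091, and the plate measures 211x111. The board's near edge is at jig x about -76, so it is about 34 mm short. I'm rolling the tool to the jig axes, shutting the jaws and moving over.

Call:
apply_moves:
  commands:
    - [0,0,0,0,-0.0873]
    - [0,0,0,0,-0.0873]
    - [0,0,0,0,-0.0873]
    - [0,-1.55,-2.75,0,0]
    - [0,-1.55,-2.75,0,0]
    - [0,-1.55,-2.75,0,0]
    - [0,-1.55,-2.75,0,0]
    - [0,-1.55,-2.75,0,0]
    - [0,-1.55,-2.75,0,0]
    - [0,-1.55,-2.75,0,0]
    - [0,-1.55,-2.75,0,0]
    - [0,-1.55,-2.75,0,0]

```text
time_s: 1.15
eef_pos: [298.3, 231.8, 242.3]
ee_rot: [0.0, 0.046, 0.999, -0.0]
force: [-0.1, 0.7, 0.2]
grip_width: -0.004
```

Call:
apply_moves:
  commands:
    - [0,-1.55,-2.75,0,0]
    - [0,-1.55,-2.75,0,0]
    - [0,-1.55,-2.75,0,0]
    - [0,-1.55,-2.75,0,0]
    - [0,-1.55,-2.75,0,0]
    - [0,-1.55,-2.75,0,0]
    - [0,-1.55,-2.75,0,0]
    - [0,-1.55,-2.75,0,0]
    - [0,-1.55,-2.75,0,0]
    - [0,0,0,0,0]
    - [0,0,0,0,0]

```text
time_s: 2.07
eef_pos: [414.4, -26.9, 241.9]
ee_rot: [-0.001, 0.047, 0.999, 0.0]
force: [-0.3, 0.6, 0.4]
grip_width: -0.003
```

```bash
cat >> h.py <<'E'
yaw=-0.0914; O=np.array([514.4,-35.0]); u=np.array([np.cos(yaw),np.sin(yaw)]); v=np.array([-u[1],u[0]])
def jig(p): return np.array([(p[:2]-O)@u,(p[:2]-O)@v,p[2]])
def W(j): return np.r_[O+u*j[0]+v*j[1],j[2]]
from scipy.spatial.transform import Rotation as R
def st():
    s=ctrl.sense(); q=s["ee_rot"]; r=R.from_quat([q[1],q[2],q[3],q[0]]).as_matrix()
    f=s["force"]; print("t",round(s["time_s"],2),"jig tcp",jig(s["eef_pos"]).round(1),"toolx err",round(np.arctan2(-r[1,0],-r[0,0])-yaw,4),"Fjig",(np.r_[f[:2]@u,f[:2]@v,f[2]]).round(1),"grip",round(s["grip_width"],2)); return s
def shot(n,f,box=None,k=1):
    im=cv2.cvtColor(ctrl.capture(n),cv2.COLOR_RGB2BGR); cv2.imwrite(f"pics/{f}_raw.png",im)
    if box: im=cv2.resize(im[box[1]:box[3],box[0]:box[2]],None,fx=k,fy=k,interpolation=cv2.INTER_CUBIC)
    cv2.imwrite(f"pics/{f}.png",im)
E
python3 -c "
from h import *
st(); print(ctrl.tip_extent)"
```

```text
t 2.07 jig tcp [-100.3   -1.1  241.9] toolx err -0.0029 Fjig [-0.3  0.5  0.4] grip -0.0
11.0
```

Call:
apply_moves:
  commands:
    - [0,0,0.1,2.5,0]
    - [0,0,0,2.5,0]
    - [0,0,0,2.5,0]
    - [0,0,0,2.5,0]
    - [0,0,0,2.5,0]
    - [0,0,0,2.0,0]
    - [0,0,0,2.0,0]
    - [0,0,0,2.0,0]
    - [0,0,0,1.0,0]
    - [0,0,0,1.0,0]
    - [0,0,0,0,0]
    - [0,0,0,0,0]

```text
time_s: 3.07
eef_pos: [414.1, -24.2, 37.4]
ee_rot: [-0.0, 0.045, 0.999, 0.0]
force: [0.1, -0.5, 0.3]
grip_width: -0.001
```

```bash
python3 -c "
from h import *
st(); shot('side','s1',(225,185,385,305),5); shot('top','t1',(260,130,380,270),4)"
```

```text
t 3.07 jig tcp [-100.9    1.6   37.4] toolx err 0.0006 Fjig [ 0.2 -0.5  0.3] grip -0.0
```

View pics/s1.png

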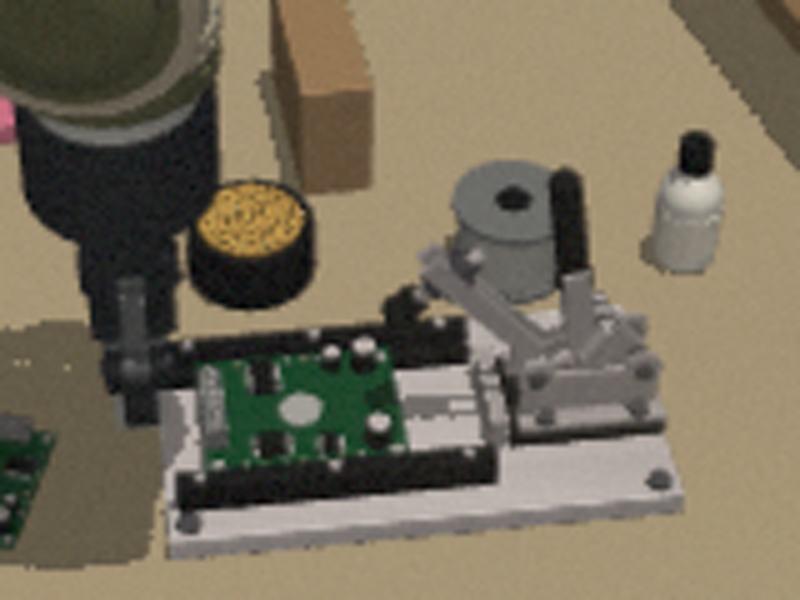

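The closed fingertips, at (140,420) in this crop, hang just short of the nest mouth and at edge height. The board edge is at x≈205. Pushing now.

Call:
apply_moves:
  commands:
    - [0,-0.4,-0.1,0,0]
    - [0,-0.4,0,0,0]
    - [0,-0.4,0,0,0]
    - [0,-0.4,0,0,0]
    - [0,-0.4,0,0,0]
    - [0,-0.4,0,0,0]
    - [0,-0.4,0,0,0]
    - [0,-0.4,0,0,0]
    - [0,-0.4,0,0,0]
    - [0,-0.4,0,0,0]

```text
time_s: 4.0
eef_pos: [454.5, -29.7, 37.3]
ee_rot: [-0.0, 0.046, 0.999, 0.0]
force: [-0.1, -0.6, -0.3]
grip_width: -0.002
```

```bash
python3 -c "
from h import *
st(); shot('side','s2',(225,185,385,305),5)"
```

```text
t 4.0 jig tcp [-60.1  -0.2  37.3] toolx err -0.0005 Fjig [ 0.  -0.6 -0.3] grip -0.0
```

View pics/s2.png

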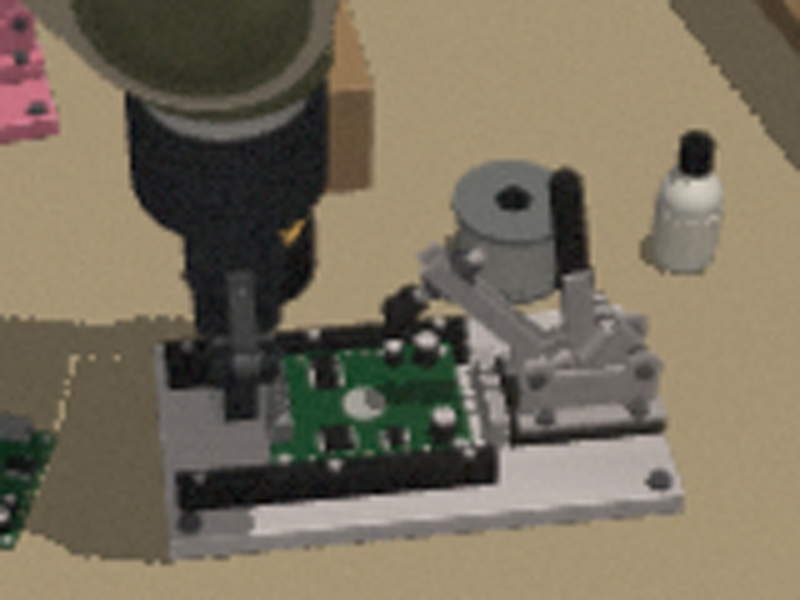

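The board is moving and its far edge is about 8 mm short of the stop. I'm creeping in until I see force.

Call:
apply_moves:
  commands:
    - [0,-0.2,0,0,0]
    - [0,-0.2,0,0,0]
    - [0,-0.1,0,0,0]
    - [0,-0.1,0,0,0]

```text
time_s: 4.38
eef_pos: [460.2, -30.3, 37.3]
ee_rot: [-0.0, 0.046, 0.999, -0.0]
force: [-1.1, 0.4, -0.0]
grip_width: 0.0
```

Call:
apply_moves:
  commands:
    - [0,-0.1,0,0,0]
    - [0,0,0,0,0]

```text
time_s: 4.55
eef_pos: [461.3, -30.4, 37.3]
ee_rot: [0.0, 0.046, 0.999, -0.0]
force: [0.7, 0.7, 0.0]
grip_width: 0.004
```

```bash
python3 -c "
from h import *
st(); shot('side','s3',(225,185,385,305),5)"
```

```text
t 4.55 jig tcp [-53.3  -0.2  37.3] toolx err -0.0005 Fjig [0.6 0.7 0. ] grip 0.0
```

View pics/s3.png

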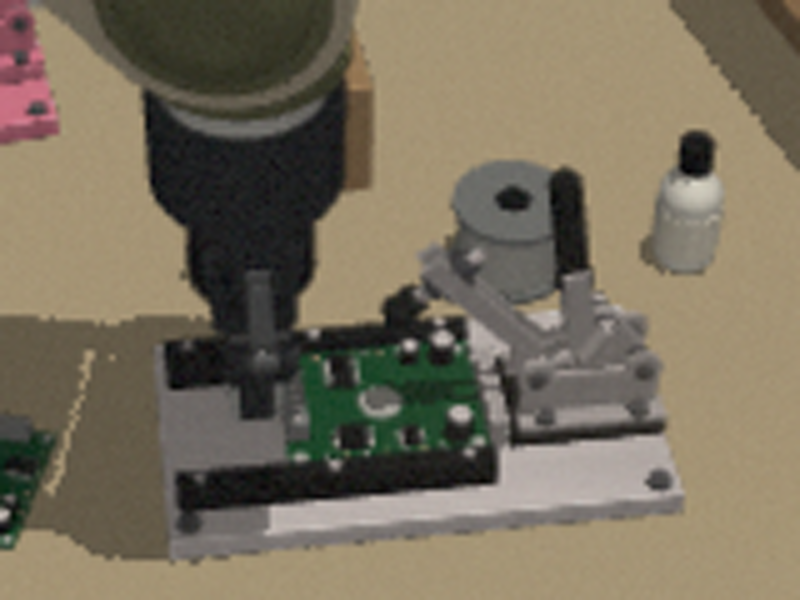

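Nearly home, but no stop force yet. I'm creeping on 1 mm at a time.

Call:
apply_moves:
  commands:
    - [0,-0.1,0,0,0]
    - [0,0,0,0,0]

```text
time_s: 4.77
eef_pos: [462.2, -30.5, 37.3]
ee_rot: [0.0, 0.046, 0.999, -0.0]
force: [-0.1, -0.8, -0.1]
grip_width: 0.001
```

Call:
apply_moves:
  commands:
    - [0,-0.1,0,0,0]
    - [0,0,0,0,0]

```text
time_s: 4.93
eef_pos: [462.6, -30.4, 37.2]
ee_rot: [-0.001, 0.046, 0.999, 0.0]
force: [-3.8, 0.2, 3.9]
grip_width: 0.001
```

Call:
apply_moves:
  commands:
    - [0,-0.1,0,0,0]
    - [0,0,0,0,0]

```text
time_s: 5.1
eef_pos: [462.7, -30.3, 37.1]
ee_rot: [-0.002, 0.046, 0.999, 0.0]
force: [-8.7, 0.4, 6.0]
grip_width: -0.003
```

```bash
python3 -c "
from h import *
st(); shot('side','s4',(225,185,385,305),5)"
```

```text
t 5.1 jig tcp [-51.9  -0.1  37.1] toolx err -0.0001 Fjig [-8.7 -0.4  6. ] grip -0.0
```

View pics/s4.png

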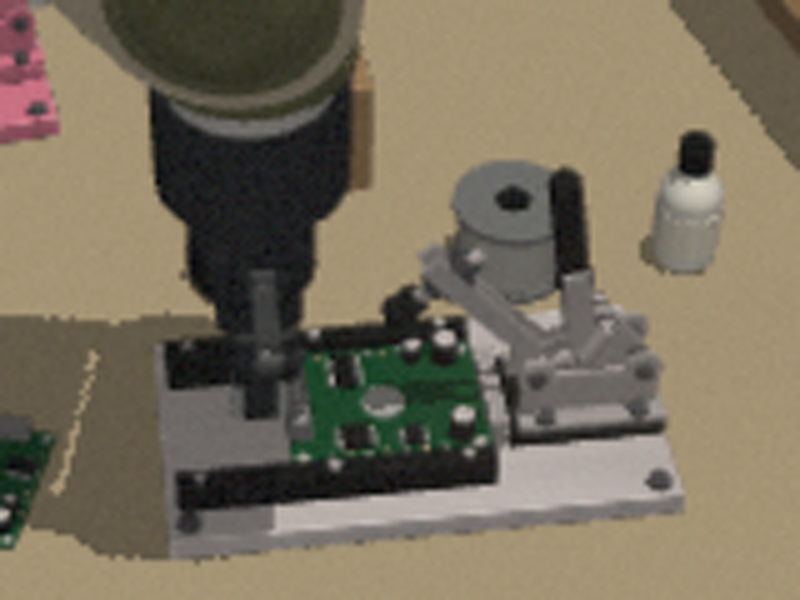

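The board is seated: the tool stalls at jig x -52 with 8.7 N. I'm backing off and rising, then checking the board.

Call:
apply_moves:
  commands:
    - [0,0.7,0,0,0]
    - [0,1,0,0,0]
    - [0,1,0,0,0]
    - [0,0,0,-2.5,0]
    - [0,0,0,-2.5,0]
    - [0,0,0,-2.5,0]
    - [0,0,0,-2.5,0]
    - [0,0,0,-2.0,0]
    - [0,0,0,0,0]

```text
time_s: 5.9
eef_pos: [438.9, -28.6, 160.8]
ee_rot: [0.004, 0.046, 0.999, -0.001]
force: [-0.4, 0.8, 0.8]
grip_width: 0.004
```

```bash
python3 -c "
from h import *
st(); shot('side','s5',(225,185,385,305),5)
print(jig(onz('side',(225+380/5,185+402/5),22)))"
```

```text
t 5.9 jig tcp [-75.8  -0.6 160.8] toolx err -0.0004 Fjig [-0.5  0.8  0.8] grip 0.0
[ 0.59139949 -0.98134194 22.        ]
```

View pics/s5.png

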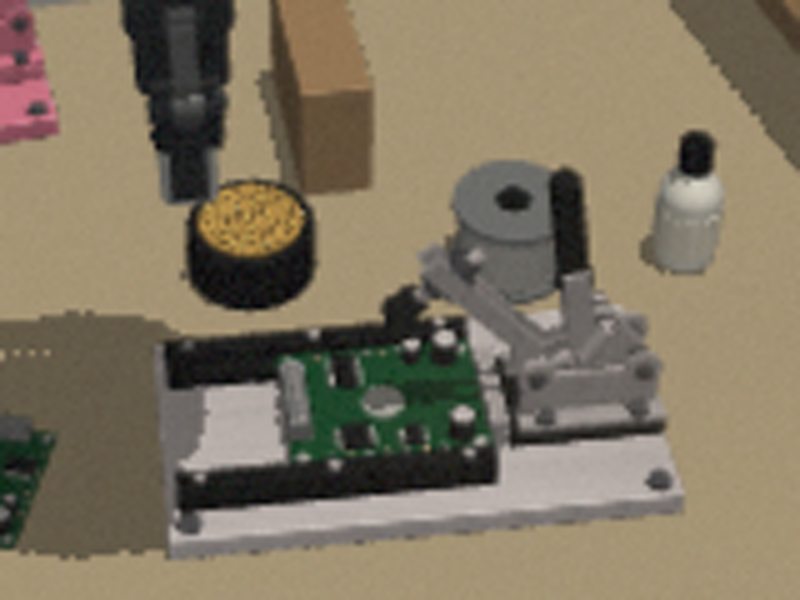

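The board stayed home: the centre pad at (380,402) maps to jig (0.6,-1). Now I'm moving over in front of the lever grip.

Call:
apply_moves:
  commands:
    - [0,-2.0,0,0,0]
    - [0,-2.0,0,0,0]
    - [0,-2.0,0,0,0]
    - [0,-2.0,0,0,0]
    - [0,-2.0,0,0,0]
    - [0,-1.6,0.05,0,0]
    - [0,0,0,1.5,0]
    - [0,0,0,1.6,0]
    - [0,0,0,0,0]

```text
time_s: 6.7
eef_pos: [551.0, -37.8, 122.3]
ee_rot: [-0.003, 0.046, 0.999, 0.001]
force: [-0.2, -0.0, -0.3]
grip_width: 0.002
```

```bash
python3 -c "
from h import *
st(); shot('side','s6',(225,155,385,275),5)"
```

```text
t 6.7 jig tcp [ 36.8   0.5 122.3] toolx err -0.0006 Fjig [-0.2 -0.  -0.3] grip 0.0
```

View pics/s6.png

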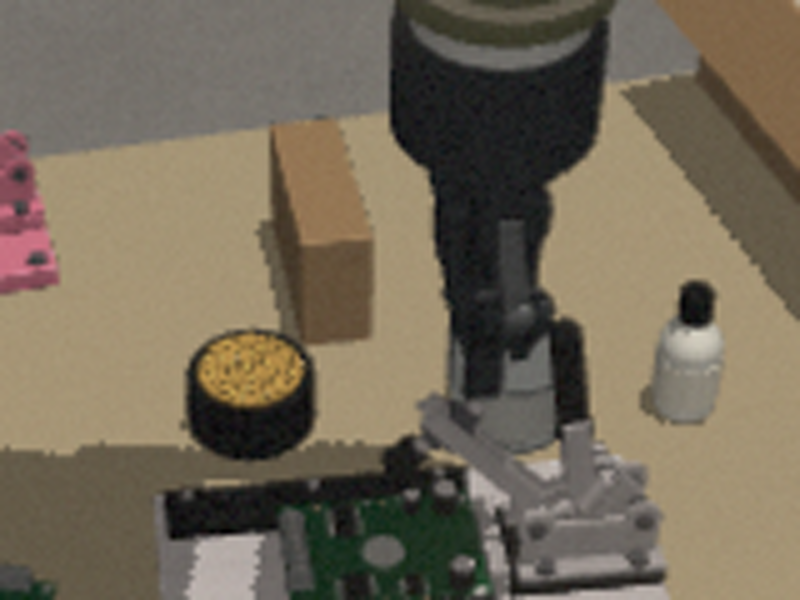

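The tips sit just nestward of the black grip, with a gap between x≈500 and 555. I'm starting the push along the grip's arc.

Call:
apply_moves:
  commands:
    - [0,-0.5,0,-0.2,0]
    - [0,-0.5,0,-0.2,0]
    - [0,-0.5,0,-0.2,0]
    - [0,-0.4,0,-0.1,0]
    - [0,-0.4,0,-0.1,0]
    - [0,-0.4,0,-0.1,0]
    - [0,-0.4,0,-0.1,0]
    - [0,-0.4,0,-0.1,0]
    - [0,-0.4,0,-0.1,0]
    - [0,-0.4,0,0,0]

```text
time_s: 7.58
eef_pos: [596.0, -42.3, 138.4]
ee_rot: [0.0, 0.046, 0.999, -0.0]
force: [-0.5, 0.3, -0.4]
grip_width: 0.0
```

```bash
python3 -c "
from h import *
st(); shot('side','s7',(225,155,385,275),5)"
```

```text
t 7.58 jig tcp [ 81.9   0.2 138.4] toolx err -0.0005 Fjig [-0.5  0.2 -0.4] grip 0.0
```

View pics/s7.png

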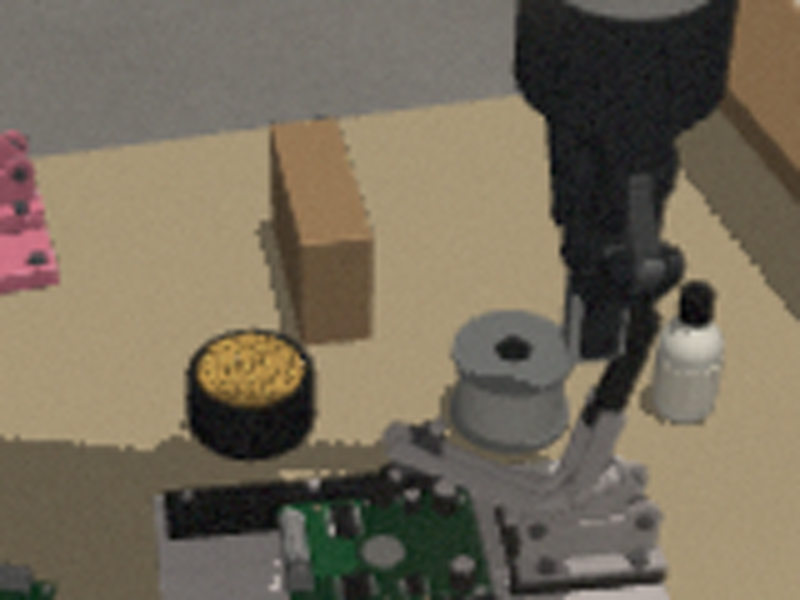

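The lever has leaned over about 25° with the tips on the grip, and the arm is coming down. I'm continuing along the arc.

Call:
apply_moves:
  commands:
    - [0,-0.35,0,0.2,0]
    - [0,-0.35,0,0.2,0]
    - [0,-0.35,0,0.2,0]
    - [0,-0.35,0,0.2,0]
    - [0,-0.3,0,0.2,0]
    - [0,-0.3,0,0.2,0]
    - [0,-0.3,0,0.25,0]
    - [0,-0.3,0,0.25,0]
    - [0,-0.25,0,0.25,0]

```text
time_s: 8.38
eef_pos: [624.3, -44.9, 118.5]
ee_rot: [0.0, 0.046, 0.999, -0.0]
force: [0.5, -0.1, 0.6]
grip_width: -0.0
```

```bash
python3 -c "
from h import *
st(); shot('side','s8',(225,155,385,275),5)"
```

```text
t 8.38 jig tcp [110.3   0.2 118.5] toolx err -0.0005 Fjig [ 0.5 -0.1  0.6] grip -0.0
```

View pics/s8.png

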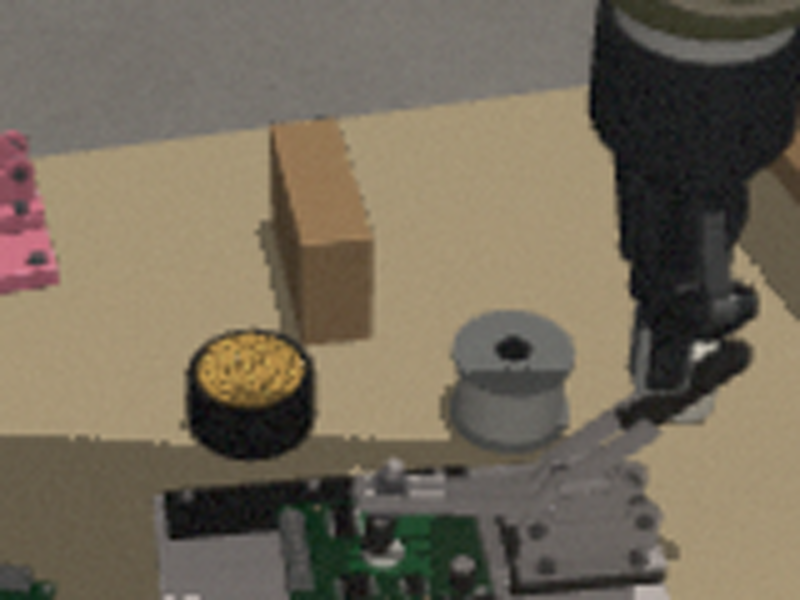

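The lever is at about 40°, and the foot is just reaching the board's bare middle. Now the loaded part of the stroke.

Call:
apply_moves:
  commands:
    - [0,-0.35,0,0.4,0]
    - [0,-0.35,0,0.45,0]
    - [0,-0.3,0,0.45,0]
    - [0,-0.2,0,0.4,0]
    - [0,-0.15,0,0.4,0]
    - [0,-0.15,0,0.35,0]
    - [0,-0.1,0,0.3,0]

```text
time_s: 9.02
eef_pos: [640.2, -46.3, 90.7]
ee_rot: [0.0, 0.046, 0.999, 0.0]
force: [0.4, 0.5, -0.2]
grip_width: -0.005
```

Call:
apply_moves:
  commands:
    - [0,-0.1,0,0.3,0]
    - [0,-0.1,0,0.3,0]
    - [0,0,0,0.3,0]
    - [0,0,0,0.2,0]
    - [0,0,0,0,0]

```text
time_s: 9.43
eef_pos: [641.7, -46.4, 79.7]
ee_rot: [-0.0, 0.046, 0.999, 0.0]
force: [0.9, 0.6, 0.7]
grip_width: -0.003
```

```bash
python3 -c "
from h import *
st(); shot('side','s9',(225,155,385,275),5)"
```

```text
t 9.43 jig tcp [127.8   0.2  79.7] toolx err -0.0005 Fjig [0.8 0.7 0.7] grip -0.0
```

View pics/s9.png

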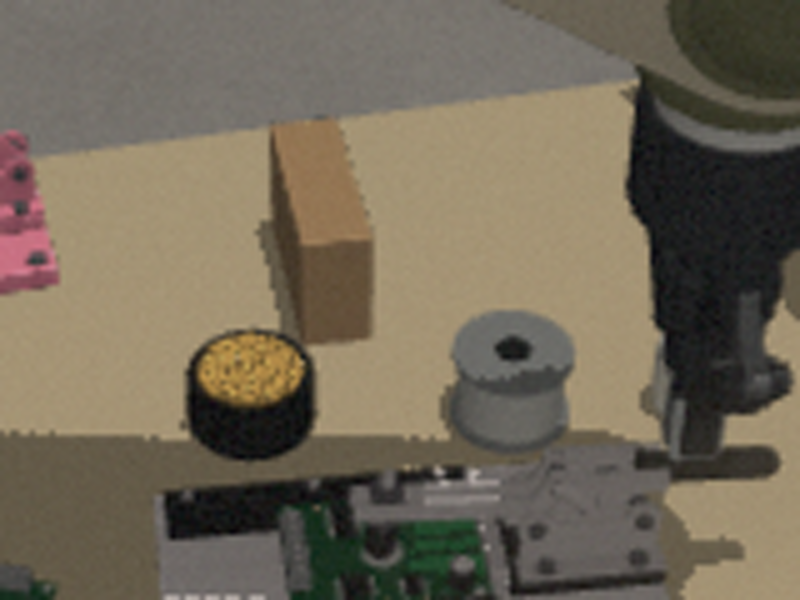

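The lever looks level, from (640,455) to (775,460), and the force has gone. I'll press lightly to confirm the stop, then rise.

Call:
apply_moves:
  commands:
    - [0,0,0,0.2,0]
    - [0,0,0,0.1,0]
    - [0,0,0,0,0]

```text
time_s: 9.73
eef_pos: [641.8, -46.5, 77.1]
ee_rot: [-0.0, 0.046, 0.999, 0.0]
force: [1.0, 0.1, -0.1]
grip_width: 0.004
```

Call:
apply_moves:
  commands:
    - [0,0,0,-0.8,0]
    - [0,0,0,-2,0]
    - [0,0,0,-3,0]
    - [0,0,0,-3,0]
    - [0,1.5,0,-3,0]
    - [0,3,0,-2,0]
    - [0,3,0,0,0]
    - [0,3,0,0,0]
    - [0,3,0,0,0]
    - [0,3,0,0,0]
    - [0,3,0,0,0]
    - [0,3,0,0,0]

```text
time_s: 10.73
eef_pos: [416.4, -25.6, 215.9]
ee_rot: [0.001, 0.046, 0.999, -0.0]
force: [0.2, 0.0, -0.1]
grip_width: -0.008
```

Call:
apply_moves:
  commands:
    - [0,3,0,0,0]
    - [0,3,0,0,0]
    - [0,0,0,0,0]
    - [0,0,0,0,0]

```text
time_s: 11.07
eef_pos: [357.7, -20.3, 216.3]
ee_rot: [0.001, 0.046, 0.999, -0.0]
force: [1.4, -0.5, 0.6]
grip_width: 0.002
```

```bash
python3 -c "
from h import *
st(); shot('side','s10',(225,155,385,275),5); shot('top','t10',(255,120,375,270),4)"
```

```text
t 11.07 jig tcp [-157.3    0.3  216.3] toolx err -0.001 Fjig [ 1.4 -0.4  0.6] grip 0.0
```

View pics/s10.png

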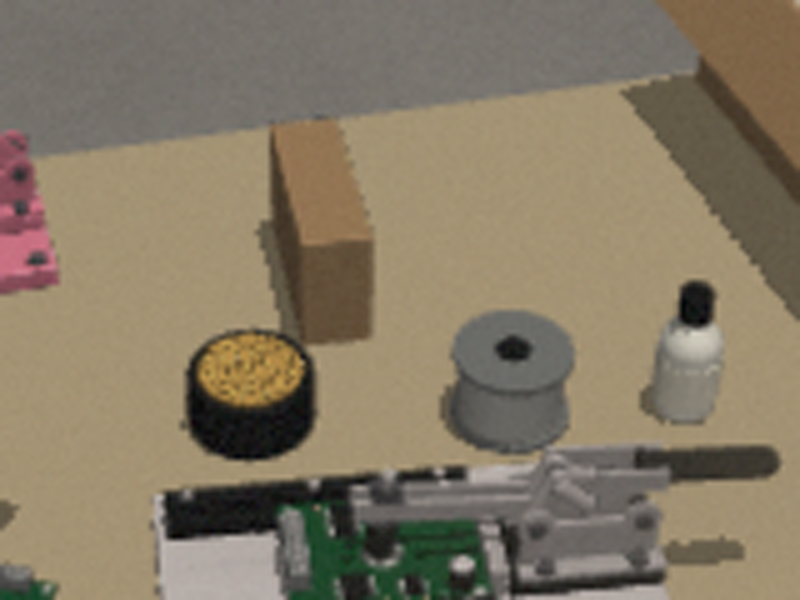

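View pics/t10.png

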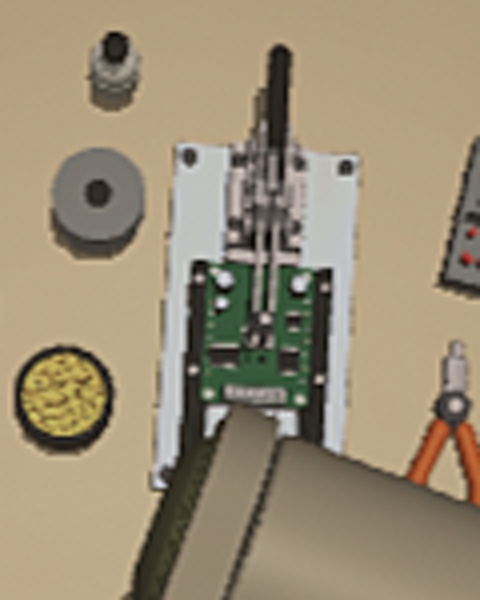

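The lever has stayed level for over 1 s with nothing touching it. The foot is on the board's bare middle, the terminal block is where it was when seated, and the bystanders haven't moved. Handing in.

```bash
python3 -c "
from h import *
print(ctrl.finish_job())"
```

```text
the job is handed in; nothing more can be done
None
```

The board is home against the stop block and the toggle clamp is locked on it. I handed the job in at about 11 s of the 42 s allowed.

- **Board:** I pushed it with the closed fingertips until the tool stalled at about 9 N. After I backed off, its centre pad measured about (0.6, -1) mm from the jig origin, within the calibration error. While it was stalled, the force reading also showed about 6 N upward on the tool. I put that down to the tool bending under load, and the later views showed the board flat and square.
- **Clamp:** I pushed the lever over along its arc. With the arm withdrawn, the lever stayed level for over 1 s, with the foot on the board's bare middle.
- **Unconfirmed check:** I tried a light press to feel the lever's stop, but it read no force, probably because the tips never reached the grip. That the clamp is locked rests on the pictures alone.
- **Bystanders:** Those in the final views (cleaner, spool, bottle, box, and the visible parts of the tray and cutters) had not moved. I did not look at the screwdriver again, but the arm did not go near it.

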